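# Back the slat feeder off by one notch

## Robot

A 7-joint arm with a two-finger parallel gripper is mounted at the origin on the work surface. World frame = base frame: x ahead of the robot, y to its left, z up, the work surface at z = 0. Lengths are in m, angles in rad, forces in N, time in s.
With the tool pointing down it reaches from about 0.425 to 0.875 m from the base axis. Payload 9.9 kg.
Tool frame: the origin (TCP) lies on the centre line of the jaws, within the pads' length; the fingertips stand 25 mm ahead of it and the grasp point (between the pads) lies 6 mm ahead of it; z points along the fingers, y is the line along which they close (so a half turn about z gives the same grasp; the last joint's range is limited). The gripper opens to 85 mm and grips with 20 to 120 N. Pads are 22 mm wide; open, the fingers measure 114 mm over their backs; the gripper's body (76 mm by 85 mm) begins 54 mm behind the grasp point. The pads swing forward as they close: fully open they stand 13 mm farther back than shut.
Start: joints at [1.02, 0.576, 0.025, 1.437, -0.015, 1.129, -0.057], TCP at [0.304, -0.603, 0.223] pointing down, gripper open.
Joint ranges: [-2.76, 2.76], [-0.34, 2.15], [-1.52, 1.57], [0.19, 2.46], [-1.09, 4.23], [0.17, 1.99], [-2.82, 2.82]. Speed limits (rad/s): [2.22, 2.22, 3.01, 3.01, 3.14, 3.14, 3.14].

## Interface

Orientations are given as a rotation vector (axis times angle).
In Python, from bench import bot, gripper_to, kin, viewer, finish_job gives the robot as it stands. The module is installed in compiled form; this text tells all that it offers. Calls block until the motion is done:
- bot.move_to(position, orientation): joint-space move of the TCP to a pose.
- bot.servo_line(position, ori=None, feed=0.15, contact_N=None): straight line of the TCP; ori=None keeps the orientation; feed is the mean speed in m/s. With contact_N (N) it stops when the force on the tool has changed by that much, and returns True; else False.
- bot.move_j(angles): joint-space move.
- gripper_to(opening, grasp_force=None): finger opening in m; grasp_force is the grip in N (None keeps the last); returns when the fingers have stopped.
- bot.hold(seconds).
- kin.solve_ik(position, orientation): joint angles nearest the present ones, or None.
- bot.get_obs(): the state.
- viewer.get_image(name): name is "scene" or "top" or "wrist"; returns (picture, depth): 384x512x3 uint8, red, green, blue; 384x512 float32, m along the optical axis (not along the pixel's ray), 0 where there is no reading.
- viewer.camera_params(name): a dict with "vertical_fov" (degrees; the focal length in pixels is half the picture's height over the tangent of half this angle, whatever the lens; pixels are square), "cx", "cy" (the principal point, pixels), "world_from_camera" (4x4, takes a point from camera to world coordinates). Camera axes: x right, y up, looking along -z (the intrinsics and any distortion apply to the point x, -y, -z); pixel columns grow to the right and rows downward; lengths in m; the calibration is good to about 2 mm. A picture is of the moment at which its call begins: read the wrist's pose just before it. camera_params takes no time and is no camera call; for the wrist camera it gives the pose at the moment of the call.
A pose or a line that the arm cannot do raises bot.Unreachable and nothing moves.
- finish_job(): hands the job in; it is judged then, once.
The state is a dict: "time": time; "qpos": joint angles; "qd": joint speeds; "tau": joint torques, N m; "eef_pos": TCP position; "orientation": TCP orientation; "contact_force": force on the tool from outside, world axes, zero at the start; "torque": the same for the moment, N m; "opening": finger opening in m; "grasp_force": force on a finger pad.
Only numpy, scipy, OpenCV 4.12 (cv2) and the standard library are available. Lean on these libraries where they do the work, as an engineer would, in place of code of your own. Each camera call takes 0.05 s, during which the arm holds its last target. There are 200 camera calls.

## Task

The slat feeder on the bench has fed one notch too far. With light fingertip pushes, and without gripping or lifting anything, lift the pawl out of the ratchet wheel and tip it back past upright so that it rests there, push the uppermost arm of the star handle towards the pawl's side until the wheel has turned back one notch, then tip the pawl over again so that it drops fully home into the next gap between the teeth. Leave the loose things around the feeder where they are.

Things in the scene. Friction and masses are not known exactly. Their poses are not given: they have to be found in the camera images.
- feeder: Slat feeder screwed to the bench: grey base plate 200 x 270 x 12 mm; origin at the centre of its underside, on the bench, z up. A level shaft lies along its x axis, 110 mm up; the -x end looks roughly to the robot. Along it: star handle at x = -62 mm, bearing upright (117 mm tall) at -32, ratchet wheel at 0, roller with a wooden slat under it at 22 to 68, upright at 80. Pawl post at the -y side.
- wheel (a point): Centre of the steel ratchet wheel, 110 mm above the bench, at the feeder's x = y = 0: 16 mm thick, 124 mm over its 10 saw teeth, so the tooth tips reach 172 mm above the bench. The star handle's three arms (bars 12 mm thick) turn with it, 62 mm to its -x side. Closed fingers pointing down, tips 180 to 215 mm above the bench, can make all pushes along the feeder's y.
- ratchet (a joint): Angle of wheel and star handle, rad, about the feeder's +x; near 0 at the start. Growing = turning back: the uppermost arm moves to the feeder's -y, to the pawl's side. One notch = 36 degrees = 0.628. With the pawl home the wheel is blocked but for a play of +0.09 / -0.13 about 0 (and about 0.628); with the pawl tipped back it turns stiffly (3 N at the ball) and stays where it is left.
- top_arm (a point): Centre of the black ball (22 mm) on the end of the star handle's uppermost arm, 95 mm from the shaft; at the start about 29 mm to the +y side of the shaft and 200 mm above the bench; one notch back it is 29 mm to the -y side at the same height. It turns with the wheel. Push the ball or the bar just below it from its +y side.
- pawl (a joint): Angle of the pawl, rad: 0 = fully home between two teeth; grows as it is lifted out of the wheel and tips to the feeder's -y. Clear of the teeth from about 0.35, balanced upright at about 0.6; beyond that it falls by its own weight onto its stop at 1.1 and stays. Pushed back to less than about 0.6 it falls onto the wheel. Very light (about 1 N at its end).
- pawl_tip (a point): Free end of the pawl, a dark steel bar 140 mm long, 14 wide, 10 thick, its thumb pad 24 mm wide. It swings in the wheel's plane (feeder x = 0) about a pivot at y = -89 mm, 94 mm up. Home: end at y = -9, 208 mm up; push it from its +y side to -y to lift it. Tipped back: end at y = -155, 218 mm up; push from its -y side to +y. Upright it reaches 234 mm: keep fingertips near this end as it rises.
- wedge: Loose small dark wooden block 36 x 30 x 22 mm standing on the feeder's base plate; origin at the centre of its underside. Leave alone.
- glue: Loose plastic glue bottle, 52 mm across, 130 mm tall, beside the feeder; origin at the centre of its underside. Leave alone.
- jar: Loose glass jar, 52 mm across, 60 mm tall, beside the feeder on the pawl's side; origin at the centre of its underside. Leave alone.
- driver: Loose screwdriver lying between the robot and the feeder; origin near its middle. Leave alone.
- reel: Loose wooden ring, 84 mm across, 24 mm tall, behind the feeder; origin at the centre of its underside. Leave alone.
- block: Loose wooden offcut 120 x 45 x 35 mm behind the feeder; origin at the centre of its underside. Leave alone.
- mug: Loose white mug, 76 mm across, 85 mm tall, on the robot's right; origin at the centre of its underside. Leave alone.

How it is judged:
On the way, in this order (a step that is already met when the one before it is completed fails the run):
1. the pawl is tipped back past upright and rests there, the wheel still in its first notch (value of joint pawl above 0.95 rad and value of joint ratchet between -0.25 and 0.25 rad), for 0.2 s.
2. the wheel is turned back one notch (0.628 rad, give or take 0.16) and left there, the pawl still tipped back (value of joint pawl above 0.95 rad and value of joint ratchet between 0.468 and 0.788 rad and velocity of joint ratchet between -0.3 and 0.3 rad/s), for 0.2 s.
At the end, for the whole second after the job is handed in: The pawl is fully home (within 0.06 rad) in the gap one notch back: the wheel stands 0.628 rad (give or take its play, about 0.15) back from where it began, at rest (value of joint pawl below 0.06 rad and value of joint ratchet between 0.458 and 0.778 rad and velocity of joint ratchet between -0.1 and 0.1 rad/s); the robot touches nothing.
It fails at once if the feeder is pushed or squeezed with more than 35 N (contact force between the fingers and feeder above 35 N).
It fails at once if a loose thing is moved by more than 30 mm, lifted or knocked over (distance of any of wedge, glue, jar, driver, reel, block, mug from where it was at the start of the episode above 0.03 m or angle between any of glue, jar, mug's own z axis and vertical above 0.5 rad).
It also fails if it takes over 64 s, if anything falls off the work surface, if the arm or the gripper's body presses on something with over 40 N, if the wrist force passes 120 N, or if a joint passes its speed limit or range.

## Working session

There is one attempt and no reset: what is moved stays moved. The work goes in short steps, each a Python script; the robot and the scene stay as the last script left them, time stands still between calls to the robot, and variables do not carry over. Pictures are saved under pics/ and viewed, at most 10 in all, crops included, and the job is handed in when it is done.

```bash
mkdir -p pics; python3 - <<'E'
from bench import bot,viewer
import cv2,numpy as np
o=bot.get_obs();print(o['time'],o['eef_pos'],o['orientation'],o['opening'])
for n in("scene","top"):
    im,d=viewer.get_image(n);cv2.imwrite(f"pics/{n}0.png",im[:,:,::-1]);np.savez(f"pics/{n}0.npz",im=im,d=d)
    p=viewer.camera_params(n);print(n,{k:(np.round(v,4).tolist() if hasattr(v,'shape') else v) for k,v in p.items()},(d>0).mean())
E
```

```text
0.0 [ 0.30356286 -0.60238773  0.22224364] [-3.05486828e+00 -7.26333373e-01  7.73583998e-04] 0.0851932180458663
scene {'vertical_fov': 47.254017890510404, 'cx': 256.76554631193596, 'cy': 190.48418440512555, 'world_from_camera': [[-0.7464, -0.3315, 0.577, 1.228], [0.6653, -0.3919, 0.6355, 0.6952], [0.0154, 0.8582, 0.513, 0.7567], [0.0, 0.0, 0.0, 1.0]]} 0.9908447265625
top {'vertical_fov': 42.65881011957972, 'cx': 249.19221232393647, 'cy': 196.94530931476956, 'world_from_camera': [[0.0031, 0.9944, -0.1052, 0.4195], [-1.0, 0.003, -0.0005, -0.028], [-0.0002, 0.1052, 0.9945, 1.7397], [0.0, 0.0, 0.0, 1.0]]} 0.9961751302083334
```

View pics/top0.png

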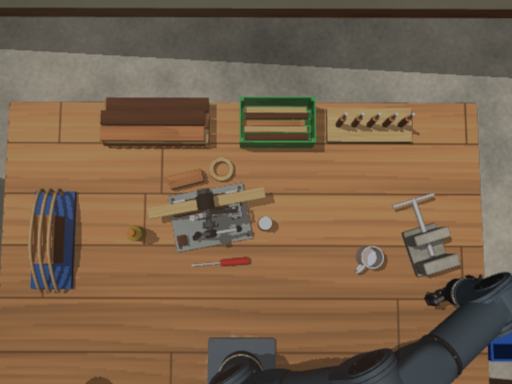

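View pics/scene0.png

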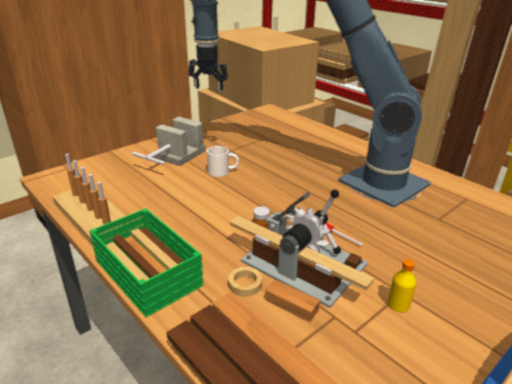

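The top view shows the feeder at about (212,217), pawl side to the right (jar at 265,223), slat at the far side, and screwdriver at (222,262). Next I'll compute the plate's pose.

```bash
cat > h.py <<'E'
import numpy as np,cv2
from bench import bot,gripper_to,kin,viewer,finish_job
def cloud(n,d,p=None):
    p=p or viewer.camera_params(n);h,w=d.shape
    f=h/2/np.tan(np.radians(p["vertical_fov"])/2);v,u=np.mgrid[:h,:w]
    P=np.stack([(u-p["cx"])/f*d,-(v-p["cy"])/f*d,-d],-1)
    T=np.array(p["world_from_camera"]);return P@T[:3,:3].T+T[:3,3]
E
python3 - <<'E'
from h import *
for n in("top","scene"):
    z=np.load(f"pics/{n}0.npz");im=z['im'];P=cloud(n,z['d'])
    hsv=cv2.cvtColor(im,cv2.COLOR_RGB2HSV)
    roi=(abs(P[...,0]-.6)<.25)&(abs(P[...,1]-.1)<.25)
    print(n,'bench z',np.median(P[...,2][roi]))
    m=roi&(hsv[...,1]<60)&(abs(P[...,2]-.012)<.008)
    m=cv2.morphologyEx(m.astype('u1'),cv2.MORPH_OPEN,np.ones((2,2)))>0
    q=P[m][:,:2].astype('f4')
    # drop far outliers (jar)
    r=cv2.minAreaRect(q*1000);print(m.sum(),r)
    t=roi&(P[...,2]>.15)
    print(np.round(np.c_[P[t],im[t]],3)[::max(1,t.sum()//40)])
    big=cv2.resize(im[140:290,130:300] if n=="top" else im[170:320,220:390],None,fx=4,fy=4,interpolation=cv2.INTER_CUBIC)
    mm=(m[140:290,130:300] if n=="top" else m[170:320,220:390]).astype('u1')
    c,_=cv2.findContours(cv2.resize(mm,None,fx=4,fy=4,interpolation=0),0,1)
    big=big[:,:,::-1].copy();cv2.drawContours(big,c,-1,(0,0,255),1)
    cv2.imwrite(f"pics/{n}1.png",big[:600,:800])
E
```

```text
top bench z 0.005288450660604571
1895 ((496.0924072265625, 102.38370513916016), (263.48150634765625, 269.4197082519531), 10.571537017822266)
[[ 4.20e-01 -2.80e-02  1.74e+00  9.00e+01  8.60e+01  7.10e+01]
 [ 4.20e-01 -2.80e-02  1.74e+00  5.20e+01  3.70e+01  2.70e+01]
 [ 4.20e-01 -2.80e-02  1.74e+00  8.10e+01  7.80e+01  7.00e+01]
 [ 4.20e-01 -2.80e-02  1.74e+00  8.80e+01  8.40e+01  7.70e+01]
 [ 4.20e-01 -2.80e-02  1.74e+00  9.40e+01  9.00e+01  8.10e+01]
 [ 4.20e-01 -2.80e-02  1.74e+00  1.34e+02  1.28e+02  1.17e+02]
 [ 4.20e-01 -2.80e-02  1.74e+00  1.35e+02  1.29e+02  1.17e+02]
 [ 4.20e-01 -2.80e-02  1.74e+00  1.34e+02  1.29e+02  1.16e+02]
 [ 4.20e-01 -2.80e-02  1.74e+00  1.60e+02  1.16e+02  7.90e+01]
 [ 4.20e-01 -2.80e-02  1.74e+00  1.60e+02  1.21e+02  8.00e+01]
 [ 4.20e-01 -2.80e-02  1.74e+00  1.62e+02  1.20e+02  7.90e+01]
 [ 4.20e-01 -2.80e-02  1.74e+00  1.50e+02  1.02e+02  6.60e+01]
 [ 4.20e-01 -2.80e-02  1.74e+00  1.62e+02  1.18e+02  7.70e+01]
 [ 4.20e-01 -2.80e-02  1.74e+00  1.50e+02  1.09e+02  7.20e+01]
 [ 4.20e-01 -2.80e-02  1.74e+00  1.62e+02  1.16e+02  7.60e+01]
 [ 4.20e-01 -2
[... 3461 characters left out ...]
2e+02 1.07e+02]
 [5.43e-01 9.40e-02 1.55e-01 2.16e+02 2.05e+02 1.96e+02]
 [5.31e-01 1.22e-01 1.65e-01 1.95e+02 1.84e+02 1.78e+02]
 [5.30e-01 1.06e-01 1.53e-01 1.72e+02 1.59e+02 1.49e+02]
 [5.40e-01 9.90e-02 1.51e-01 2.17e+02 2.07e+02 1.97e+02]
 [5.32e-01 1.23e-01 1.60e-01 1.97e+02 1.86e+02 1.79e+02]
 [5.37e-01 1.19e-01 1.57e-01 1.80e+02 1.71e+02 1.63e+02]
 [5.36e-01 1.18e-01 1.53e-01 1.79e+02 1.70e+02 1.63e+02]
 [5.37e-01 1.22e-01 1.53e-01 1.80e+02 1.70e+02 1.63e+02]
 [5.21e-01 1.52e-01 1.61e-01 1.47e+02 1.41e+02 1.34e+02]
 [5.24e-01 1.52e-01 1.59e-01 1.52e+02 1.43e+02 1.38e+02]
 [5.33e-01 1.48e-01 1.56e-01 1.86e+02 1.77e+02 1.68e+02]
 [5.33e-01 1.51e-01 1.51e-01 1.65e+02 1.54e+02 1.49e+02]]
```

View pics/top1.png

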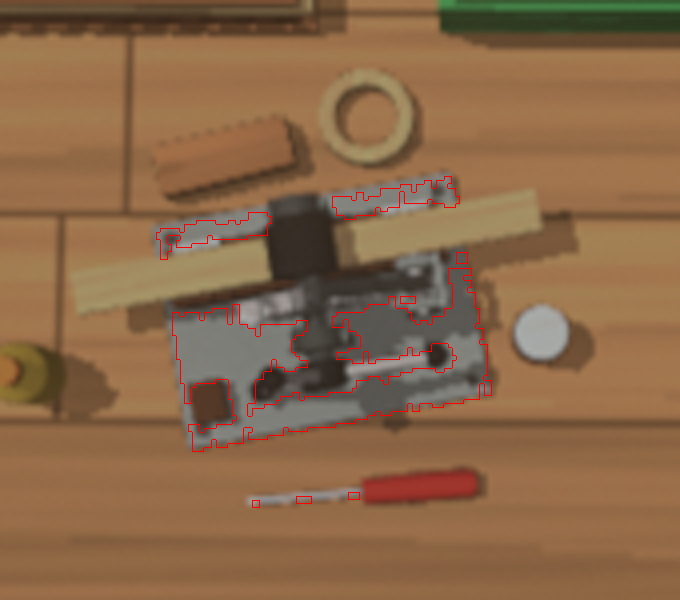

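View pics/scene1.png

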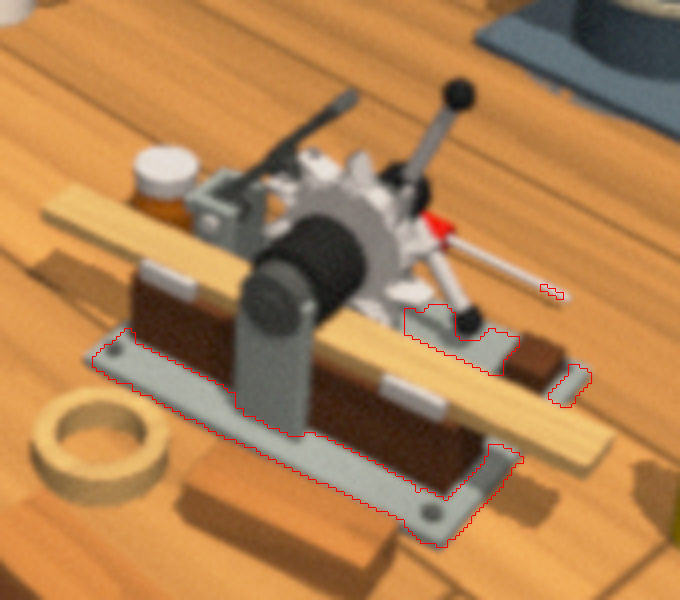

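The top crop shows the plate corners (190,450), (490,395), (455,178), (157,230), the ball at (268,385) and the pawl near (320,320). In the scene crop the pawl end is at (347,98), the top ball at (458,95), and the stick-like item behind it is the screwdriver.

```bash
cat >> h.py <<'E'
def ray(n,uv,z):
    p=viewer.camera_params(n);f=192/np.tan(np.radians(p["vertical_fov"])/2);T=np.array(p["world_from_camera"])
    uv=np.atleast_2d(uv).astype(float)
    d=np.c_[(uv[:,0]-p["cx"])/f,-(uv[:,1]-p["cy"])/f,-np.ones(len(uv))]@T[:3,:3].T
    return T[:3,3]+d*((z-T[2,3])/d[:,2])[:,None]
def proj(n,X):
    p=viewer.camera_params(n);f=192/np.tan(np.radians(p["vertical_fov"])/2);T=np.array(p["world_from_camera"])
    c=(np.atleast_2d(X)-T[:3,3])@T[:3,:3]
    return np.c_[p["cx"]-f*c[:,0]/c[:,2],p["cy"]+f*c[:,1]/c[:,2]]
E
python3 - <<'E'
from h import *
for n in("top","scene"):
    z=np.load(f"pics/{n}0.npz");im=z['im'];P=cloud(n,z['d'])
    hsv=cv2.cvtColor(im,cv2.COLOR_RGB2HSV)
    m=(abs(P[...,0]-.54)<.2)&(abs(P[...,1]-.11)<.2)&(hsv[...,1]<60)&(abs(P[...,2]-.012)<.008)
    k,l,s,_=cv2.connectedComponentsWithStats(m.astype('u1'),connectivity=8)
    m=np.isin(l,[i for i in range(1,k) if s[i,4]>=25])
    v,u=np.nonzero(m);q=ray(n,np.c_[u,v],.012)[:,:2].astype('f4')
    r=cv2.minAreaRect(q*1000);print(n,r, 'z med',np.median(P[m][:,2]))
    ctr=np.array(r[0])/1000
    for yaw in (r[2],r[2]-90):
      if abs(yaw)<45:
        a=np.radians(yaw);R=np.array([[np.cos(a),-np.sin(a)],[np.sin(a),np.cos(a)]])
        F=lambda x,y,zz:np.r_[ctr+R@[x,y],zz]
        print('yaw',yaw,'pred ball',F(-62,29,0)if 0 else F(-.062,.029,.2),'tip',F(0,-.009,.208))
        for nm in("top","scene"):print(nm,proj(nm,[F(-.062,.029,.2),F(0,-.009,.208),F(0,0,.172)]).round(1).tolist())
    # ball: dark pixels, high
    t=(abs(P[...,0]-.465)<.03)&(abs(P[...,1]-.135)<.03)&(abs(P[...,2]-.205)<.03)&(im.max(2)<75)
    print('ball',np.argwhere(t)[:,::-1].mean(0),P[t].mean(0),t.sum())
E
```

```text
top ((531.5180053710938, 111.0993423461914), (199.69808959960938, 267.731201171875), 10.555320739746094) z med 0.011925911262101963
yaw 10.555320739746094 pred ball [0.46525478 0.12825116 0.2       ] tip [0.53316667 0.10225164 0.208     ]
top [[199.3, 234.1], [207.6, 212.2], [205.8, 213.6]]
scene [[331.0, 191.6], [304.7, 193.9], [306.8, 207.7]]
ball [197.8        234.45714286] [0.46385897 0.13216091 0.20665401] 35
scene ((500.86651611328125, 112.85023498535156), (272.1261901855469, 268.924072265625), 10.6565523147583) z med 0.01133967770985056
yaw 10.6565523147583 pred ball [0.43457309 0.12988495 0.2       ] tip [0.50253081 0.10400546 0.208     ]
top [[198.6, 243.9], [207.0, 222.0], [205.2, 223.2]]
scene [[339.4, 187.8], [313.8, 190.0], [315.7, 203.6]]
ball [334.09302326 193.60465116] [0.46895315 0.14110145 0.20161028] 43
```

```bash
cat >> h.py <<'E'
from scipy.spatial.transform import Rotation as Rn
A=np.radians(10.56);C=np.array([.5315,.1120]);FX=np.array([np.cos(A),np.sin(A),0]);FY=np.array([-np.sin(A),np.cos(A),0])
def F(x,y,ztip):  # TCP position, feeder x,y, fingertip height
    return np.r_[C,0]+x*FX+y*FY+np.array([0,0,ztip+.025])
def toolori(s):
    z=np.array([0,0,-1.]);yv=s*FX;return Rn.from_matrix(np.c_[np.cross(yv,z),yv,z]).as_rotvec()
def go(x,y,z,**k):
    r=bot.servo_line(F(x,y,z),**k);o=bot.get_obs();print(np.round([o['time'],*(o['eef_pos']-F(x,y,z)),*o['contact_force']],4).tolist(),r);return r
def snap(name,crop=True):
    for n in("top","scene"):
        im,d=viewer.get_image(n);np.savez(f"pics/{name}_{n}.npz",im=im,d=d)
        im=im[140:290,130:300] if n=="top" else im[170:320,220:390]
        b=cv2.resize(im,None,fx=2.35,fy=2.35,interpolation=cv2.INTER_CUBIC)[:,:,::-1]
        L=b if n=="top" else np.hstack([L,b])
    cv2.imwrite(f"pics/{name}.png",L)
E
python3 - <<'E'
from h import *
gripper_to(0.0,20)
for s in(1,-1):
    q=kin.solve_ik(F(0,.05,.3),toolori(s));print(s,None if q is None else np.round(q,2))
ok=[s for s in(1,-1) if kin.solve_ik(F(0,.05,.3),toolori(s)) is not None]
s=min(ok,key=lambda s:abs(kin.solve_ik(F(0,.05,.3),toolori(s))[6]))
p=bot.get_obs()['eef_pos'];bot.servo_line([p[0],p[1],.33],feed=.2)
bot.move_to(F(0,.05,.3),toolori(s))
go(0,.05,.198,feed=.1)
snap("s1")
print(bot.get_obs()['opening'])
E
```

```text
1 [ 0.02  0.34 -0.58  1.6   0.2   1.26 -0.41]
-1 [ 0.4   0.54 -1.29  1.59  0.52  1.41  2.39]
[5.5167, 0.0003, 0.0003, 0.0006, -0.4106, 0.0897, 0.1662] False
5.941894558736692e-05
```

View pics/s1.png

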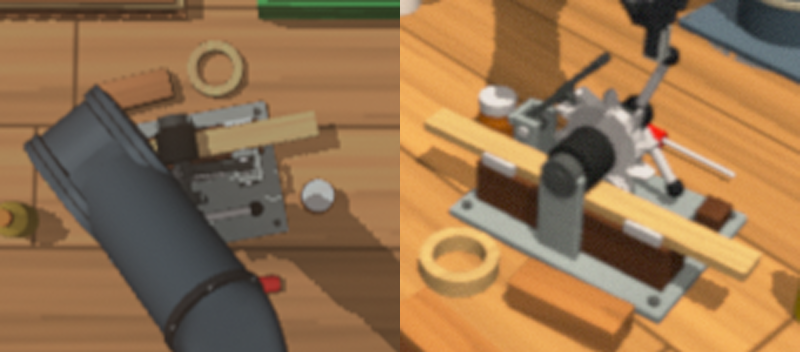

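Fingers are down on the +y side of the pawl end (scene panel: fingertip at (655,50), pawl end at (603,60)). Clear of everything, so I'll push.

```bash
python3 - <<'E'
from h import *
print(proj("scene",F(0,.05,.198)-[0,0,.025]))
for y in(.02,-.02,-.05,-.075,-.092):
    if go(0,y,.200,feed=.06,contact_N=12):break
bot.hold(.6)
snap("s2")
E
```

```text
[[325.92755008 205.90247331]]
[6.2667, -0.0, -0.0, 0.0, -0.619, -0.125, -0.6123] False
[7.0833, -0.0001, 0.0003, 0.0001, 0.1426, 0.1823, 0.3881] False
[7.7333, 0.0, -0.0, 0.0, 0.0653, -0.3321, -0.7621] False
[8.3, 0.0, -0.0002, -0.0, -0.6056, -0.191, -0.5376] False
[8.7333, 0.0, -0.0004, -0.0001, 0.4007, -0.3063, -0.2208] False
```

View pics/s2.png

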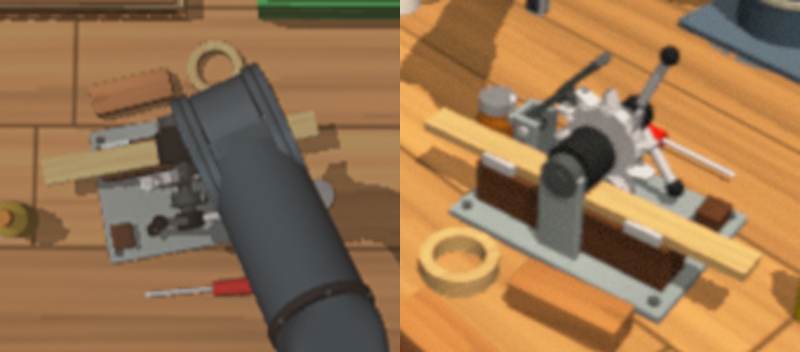

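The pawl did not move: the fingers passed above or beside it, with the fingertip showing higher than predicted. I'll measure the fingertips in the depth image.

```bash
python3 - <<'E'
from h import *
for nm,y,z in(("s1",.05,.198),("s2",-.092,.2)):
    P=cloud("scene",np.load(f"pics/{nm}_scene.npz")['d']);im=np.load(f"pics/{nm}_scene.npz")['im']
    t=F(0,y,z)-[0,0,.025];print(nm,'tip',t,proj("scene",t))
    m=(np.linalg.norm(P[...,:2]-t[:2],axis=2)<.08)&(P[...,2]>.2)&(im.max(2)<90)
    q=P[m];i=np.argsort(q[:,2]);uv=np.argwhere(m)[:,::-1]
    print(np.c_[q,uv][i][:40:4].round(3))
z=np.load("pics/s2_scene.npz");P=cloud("scene",z['d']);print('pawl',P[194:198,303:308].round(3).reshape(-1,3))
o=bot.get_obs();print(o['eef_pos'],Rn.from_rotvec(o['orientation']).as_matrix().round(3))
im,d=viewer.get_image("wrist");cv2.imwrite("pics/w1.png",im[:,:,::-1])
E
```

```text
s1 tip [0.52233675 0.16115318 0.198     ] [[325.92755008 205.90247331]]
[[5.44e-01 1.01e-01 2.00e-01 3.01e+02 1.98e+02]
 [4.66e-01 1.45e-01 2.01e-01 3.36e+02 1.94e+02]
 [4.68e-01 1.40e-01 2.03e-01 3.34e+02 1.93e+02]
 [5.27e-01 1.07e-01 2.05e-01 3.08e+02 1.95e+02]
 [5.45e-01 1.05e-01 2.05e-01 3.02e+02 1.97e+02]
 [5.42e-01 1.09e-01 2.06e-01 3.04e+02 1.97e+02]
 [4.68e-01 1.49e-01 2.06e-01 3.37e+02 1.93e+02]
 [4.68e-01 1.43e-01 2.07e-01 3.35e+02 1.92e+02]
 [5.35e-01 1.05e-01 2.07e-01 3.05e+02 1.95e+02]
 [5.24e-01 1.05e-01 2.08e-01 3.08e+02 1.93e+02]]
s2 tip [0.54836039 0.02155816 0.2       ] [[276.82741257 185.92210155]]
[[5.59e-01 2.40e-02 2.39e-01 2.75e+02 1.74e+02]
 [5.55e-01 3.00e-02 2.43e-01 2.78e+02 1.73e+02]
 [5.62e-01 3.00e-02 2.45e-01 2.76e+02 1.73e+02]
 [5.61e-01 2.20e-02 2.47e-01 2.74e+02 1.71e+02]
 [5.57e-01 3.20e-02 2.50e-01 2.78e+02 1.71e+02]
 [5.62e-01 2.60e-02 2.52e-01 2.75e+02 1.70e+02]
 [5.61e-01 2.50e-02 2.54e-01 2.75e+02 1.69e+02]
 [5.58e-01 3.20e-02 2.56e-01 2.78e+02 1.69e+02]
 [5.60e-01 2.40e-02 2.59e-01 2.75e+02 1.67e+02]
 [5.64e-01 2.50e-02 2.60e-01 2.74e+02 1.67e+02]]
pawl [[ 0.274 -0.126 -0.   ]
 [ 0.538  0.104  0.211]
 [ 0.536  0.105  0.21 ]
 [ 0.531  0.104  0.208]
 [ 0.529  0.106  0.208]
 [ 0.541  0.104  0.209]
 [ 0.54   0.106  0.209]
 [ 0.537  0.107  0.209]
 [ 0.534  0.107  0.207]
 [ 0.53   0.107  0.206]
 [ 0.541  0.104  0.206]
 [ 0.539  0.106  0.206]
 [ 0.537  0.107  0.206]
 [ 0.538  0.111  0.208]
 [ 0.531  0.108  0.204]
 [ 0.545  0.108  0.206]
 [ 0.545  0.111  0.208]
 [ 0.54   0.11   0.206]
 [ 0.54   0.113  0.207]
 [ 0.279 -0.104  0.   ]]
[0.5483235  0.0215796  0.22498371] [[-0.183  0.983 -0.   ]
 [ 0.983  0.183 -0.   ]
 [ 0.    -0.    -1.   ]]
```

View pics/w1.png

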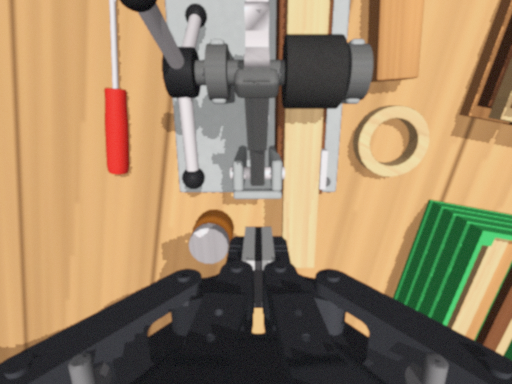

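The wrist view shows the pawl at column 258 in line with the fingers (tips near (258,230)), still home; jar at (211,240). The x alignment is right, so the height is off; checking tip height with the depth.

```bash
python3 - <<'E'
from h import *
p=viewer.camera_params("wrist");im,d=viewer.get_image("wrist");P=cloud("wrist",d,p)
print(np.round(p['world_from_camera'],3).tolist(),p['vertical_fov'])
for v in range(222,300,8):print(v,P[v,258].round(3),P[v,248].round(3),d[v,258].round(3),im[v,258])
print('ball',P[178,193],'pawl end?',P[8:150:12,258].round(3))
z=np.load("pics/s2_scene.npz");Q=cloud("scene",z['d'])
print(Q[166:192:2,277].round(3),z['im'][166:192:2,277])
E
```

```text
[[0.983, -0.176, -0.052, 0.536], [0.183, 0.943, 0.279, 0.092], [-0.0, -0.283, 0.959, 0.375], [0.0, 0.0, 0.0, 1.0]] 65.37403613501483
222 [ 0.565 -0.064  0.001] [ 0.551 -0.067 -0.001] 0.404 [238 190 130]
230 [0.547 0.032 0.241] [0.542 0.032 0.242] 0.146 [34 37 39]
238 [0.547 0.033 0.25 ] [0.542 0.032 0.252] 0.137 [32 29 32]
246 [0.547 0.032 0.257] [0.542 0.032 0.258] 0.13 [37 37 41]
254 [0.547 0.032 0.265] [0.543 0.032 0.265] 0.123 [32 34 33]
262 [0.547 0.032 0.27 ] [0.543 0.031 0.27 ] 0.119 [82 80 82]
270 [0.548 0.028 0.27 ] [0.543 0.033 0.279] 0.119 [59 55 56]
278 [0.548 0.024 0.269] [0.543 0.033 0.284] 0.121 [52 51 54]
286 [0.549 0.02  0.269] [0.543 0.033 0.288] 0.122 [57 53 52]
294 [0.549 0.017 0.27 ] [0.544 0.031 0.29 ] 0.122 [55 54 52]
ball [0.48879391 0.01195864 0.10456274] pawl end? [[0.525 0.147 0.159]
 [0.526 0.142 0.151]
 [0.527 0.136 0.146]
 [0.529 0.128 0.15 ]
 [0.531 0.119 0.167]
 [0.533 0.108 0.206]
 [0.534 0.102 0.212]
 [0.535 0.096 0.207]
 [0.536 0.09  0.195]
 [0.537 0.083 0.188]
 [0.539 0.075 0.178]
 [0.54  0.066 0.168]]
[[ 0.561  0.032  0.265]
 [ 0.56   0.031  0.259]
 [ 0.563  0.034  0.255]
 [ 0.56   0.032  0.248]
 [ 0.56   0.031  0.242]
 [ 0.555  0.027  0.233]
 [ 0.266 -0.26   0.   ]
 [ 0.275 -0.25  -0.   ]
 [ 0.286 -0.239  0.001]
 [ 0.296 -0.229  0.001]
 [ 0.303 -0.221 -0.001]
 [ 0.31  -0.214 -0.003]
 [ 0.321 -0.202 -0.001]] [[ 30  35  34]
 [ 33  32  32]
 [ 37  39  40]
 [ 41  41  41]
 [ 51  48  42]
 [152 116  82]
 [201 138  73]
 [204 137  71]
 [209 143  76]
 [211 146  77]
 [208 141  73]
 [215 146  76]
 [221 150  78]]
```

Both cameras agree that the tips are at z ≈ 0.237 with the TCP at 0.225, about 37 mm higher than the text's 25 mm-ahead figure implies. So I take tip = TCP + 0.012, go back, and lower with a contact guard and a check.

```bash
sed -i 's/ztip+.025/ztip-.012/' h.py; cat >> h.py <<'E'
def tipz():
    p=viewer.camera_params("wrist");im,d=viewer.get_image("wrist");P=cloud("wrist",d,p)
    print('tip by wrist cam',P[228:234:2,258].round(3).tolist())
E
python3 - <<'E'
from h import *
go(0,-.092,.25,feed=.1); go(0,.05,.25,feed=.15)
if go(0,.05,.215,feed=.06,contact_N=6)==False:
    tipz(); go(0,.05,.198,feed=.04,contact_N=6); tipz()
snap("s3")
E
```

```text
[9.8167, 0.0004, 0.0001, 0.0005, -0.0334, -0.3244, -0.2864] False
[10.9167, 0.0002, -0.0011, -0.0002, -0.1763, -1.4735, 0.7672] False
[11.65, 0.0001, 0.0002, 0.0001, -0.9029, 1.8431, 0.5498] False
tip by wrist cam [[0.521, 0.172, 0.217], [0.521, 0.172, 0.219], [0.521, 0.172, 0.222]]
[12.275, -0.0, 0.0001, -0.0001, 0.6671, 0.014, -0.0942] False
tip by wrist cam [[0.521, 0.172, 0.199], [0.521, 0.172, 0.203], [0.521, 0.172, 0.205]]
```

View pics/s3.png

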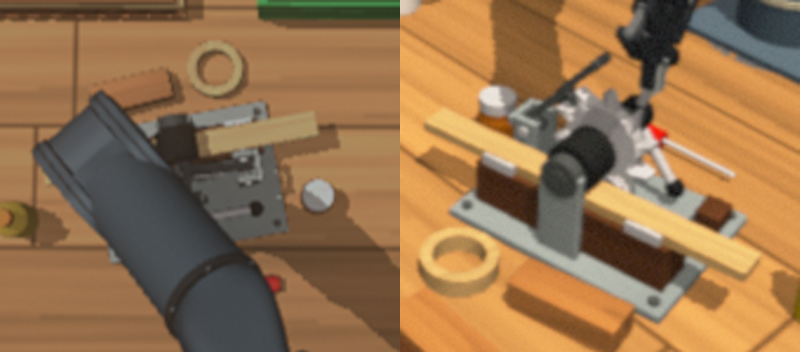

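Tips are now at about 0.198 by the wrist camera, on the +y side of the pawl end (scene panel: tip (650,85), pawl end (603,60)). Pushing, with a numeric check from the scene cloud.

```bash
cat >> h.py <<'E'
def state():
    im,d=viewer.get_image("scene");P=cloud("scene",d)
    q=P-np.r_[C,0];X,Y,Z=q@FX,q@FY,P[...,2]
    m=(abs(X)<.018)&(Y<.01)&(Y>-.18)&(Z>.175)&(Z<.245)
    if m.any():
        a=np.arctan2(-(Y[m]+.089),Z[m]-.094)+.612
        print('pawl n',m.sum(),'angle',np.median(a).round(3),'end y,z',Y[m][Z[m]>np.percentile(Z[m],80)].mean().round(3),Z[m].max().round(3))
    b=(abs(X+.062)<.02)&(abs(Y)<.09)&(Z>.182)&(Z<.225)&(im.max(2)<80)
    if b.any():print('ball n',b.sum(),np.round([X[b].mean(),Y[b].mean(),Z[b].mean()],3),'ratchet~',(np.arctan2(.029,.09)-np.arctan2(Y[b].mean(),Z[b].mean()-.11)).round(3))
E
python3 - <<'E'
from h import *
for y in(.02,-.02,-.05,-.075,-.092):
    if go(0,y,.200,feed=.06,contact_N=12):break
bot.hold(.5);state()
go(0,-.06,.2,feed=.1);go(0,-.02,.26,feed=.15);state()
E
```

```text
[13.075, 0.0, -0.0001, 0.0, 0.0239, 1.0434, 0.0457] False
[13.8917, -0.0001, 0.0001, -0.0, -0.3008, 0.3644, 0.086] False
[14.5417, -0.0, -0.0001, -0.0, -0.4046, 0.164, 1.1032] False
[15.1083, -0.0, -0.0002, -0.0, -0.6167, -0.737, -0.444] False
[15.5417, 0.0, -0.0004, -0.0001, -0.1721, 0.7568, 0.0675] False
pawl n 277 angle 0.659 end y,z -0.082 0.245
ball n 45 [-0.056  0.04   0.202] ratchet~ -0.103
[16.5583, -0.0, 0.0002, 0.0, 0.3096, -0.4745, -0.0642] False
[17.1917, -0.0001, -0.0011, -0.0006, 0.2779, -0.3377, -1.111] False
pawl n 124 angle 1.068 end y,z -0.148 0.219
ball n 44 [-0.055  0.041  0.202] ratchet~ -0.103
```

The pawl rests tipped back (≈1.07, end at y −0.148, z 0.219) and the wheel hasn't moved. Now the star handle.

```bash
python3 - <<'E'
from h import *
go(-.062,.088,.26,feed=.2)
if not go(-.062,.088,.192,feed=.08,contact_N=8):
    for y in(.05,.02,-.004):
        if go(-.062,y,.192,feed=.06,contact_N=18):break
    bot.hold(.3);go(-.062,.04,.192,feed=.15);state()
E
```

```text
[18.0167, 0.0007, -0.0011, -0.0003, -0.6502, -0.7452, -0.9652] False
[19.0167, 0.0002, 0.0002, 0.0004, 0.1953, -0.6127, 0.7421] False
[19.8, -0.0001, -0.0004, -0.0001, -0.9198, 0.0563, -0.4231] False
[20.45, -0.0001, -0.0007, -0.0002, -0.6116, 0.6156, 0.2741] False
[21.0, 0.0001, -0.0007, -0.0, 0.2962, -0.1687, 0.7571] False
[21.7417, -0.0001, 0.0003, -0.0, -0.1173, 0.0298, -0.1325] False
pawl n 121 angle 1.07 end y,z -0.148 0.219
ball n 93 [-0.052  0.017  0.208] ratchet~ 0.143
```

```bash
python3 - <<'E'
from h import *
go(-.062,.088,.192,feed=.2);go(-.062,.088,.25,feed=.2)
state();snap("s4")
E
```

```text
[22.1833, -0.0, -0.0001, -0.0001, 0.224, -0.5269, 0.0254] False
[22.625, 0.0006, -0.0014, 0.0004, 0.1731, -0.7135, -0.4913] False
pawl n 124 angle 1.064 end y,z -0.148 0.219
ball n 38 [-0.056 -0.022  0.204] ratchet~ 0.544
```

View pics/s4.png

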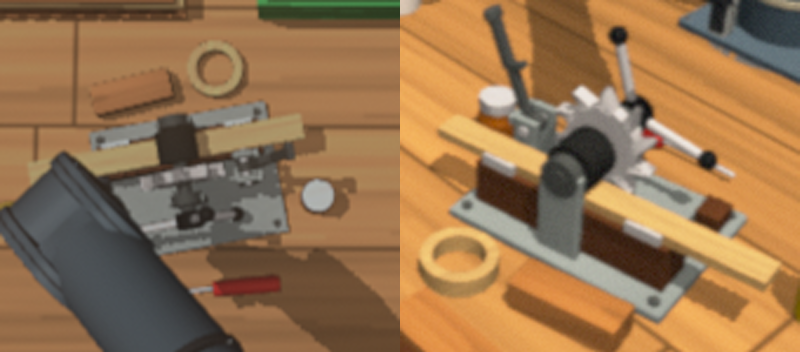

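The scene panel shows the pawl tipped back (end at (492,12)) and the top ball now at (618,35), turned about 0.58 back. Next, tip the pawl home.

```bash
python3 - <<'E'
from h import *
go(-.062,.088,.285,feed=.2);go(0,-.2,.285,feed=.25)
if not go(0,-.2,.203,feed=.1,contact_N=8):
    for y in(-.16,-.12,-.095,-.08):
        if go(0,y,.203,feed=.06,contact_N=12):break
    bot.hold(.5);go(0,-.14,.203,feed=.15);state();go(0,-.2,.27,feed=.2);state();snap("s5")
E
```

```text
[23.1, 0.0002, -0.0, 0.0001, 0.033, -0.4152, -0.4804] False
[24.425, -0.0004, 0.0017, 0.0001, 0.1906, 0.3263, -0.4472] False
[25.3917, 0.0004, 0.0001, 0.0006, 0.9523, 0.1582, 0.0152] False
[26.2083, -0.0, -0.0003, -0.0001, 0.24, 0.0902, 0.5613] False
[27.025, 0.0, -0.0002, -0.0, -0.0583, 0.749, -0.3348] False
[27.5917, -0.0, 0.0002, 0.0, 0.0026, 0.3142, -0.7286] False
[27.9917, -0.0, 0.0005, 0.0001, -0.1381, -0.495, -0.0486] False
[29.0417, -0.0002, 0.0007, -0.0, -1.2943, 0.2223, 0.0369] False
pawl n 216 angle 0.898 end y,z -0.129 0.245
ball n 38 [-0.055 -0.022  0.204] ratchet~ 0.542
[29.6917, -0.0004, 0.0013, -0.0006, 0.5151, -0.6912, -0.2915] False
pawl n 73 angle -0.011 end y,z -0.008 0.211
ball n 38 [-0.056 -0.022  0.204] ratchet~ 0.542
```

View pics/s5.png

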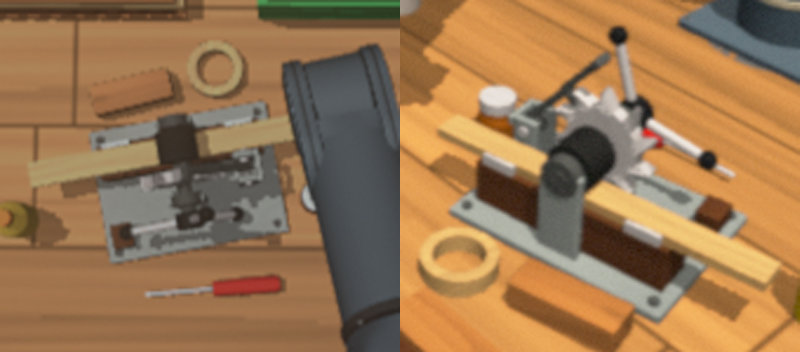

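The pawl is back down on the wheel (end at (603,60), the same pixel as at the start). One comparison of its angle with the initial image before I hand in.

```bash
python3 - <<'E'
from h import *
def pa(f):
    z=np.load(f);P=cloud("scene",z['d']);q=P-np.r_[C,0];X,Y,Z=q@FX,q@FY,P[...,2]
    m=(abs(X)<.018)&(Y<.01)&(Y>-.18)&(Z>.175)&(Z<.245)
    return m.sum(),np.median(np.arctan2(-(Y[m]+.089),Z[m]-.094)+.612),Y[m].max(),Z[m].max(),z['im']
a,b=pa("pics/scene0.npz"),pa("pics/s5_scene.npz");print(a[:4],b[:4])
r=np.s_[190:222,266:312];g=[cv2.cvtColor(i[4],cv2.COLOR_RGB2GRAY)[r].astype('f4') for i in(a,b)]
e=np.s_[0:14,22:46];print('shift of pawl end px',cv2.phaseCorrelate(g[0][e].copy(),g[1][e].copy()),'mean abs diff',abs(g[0]-g[1])[e].mean())
if abs(a[1]-b[1])<.035: finish_job();print('done')
E
```

```text
(np.int64(72), np.float64(-0.011355399856856963), np.float64(-0.0017839736422251393), np.float64(0.21187127168968967)) (np.int64(73), np.float64(-0.009515092364689726), np.float64(-0.001978964193595412), np.float64(0.2115258355344909))
shift of pawl end px ((0.14559230766526987, 0.5472117431081385), 1.0666605121559567) mean abs diff 3.8869047
the job is handed in; nothing more can be done
done
```

I handed the job in at about 30 s: the wheel has turned back about one notch (≈0.54–0.6 rad by camera), the pawl is home at the angle it had at the start, no loose thing looked moved in the pictures I viewed, and the verdict itself was not shown.

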